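# Hang the dip basket in the drip stand and lock its bayonet

## Robot

A 6-joint arm with a two-finger parallel gripper is mounted at the origin on a cart in front of the work surface, level with it; the furniture and walls round the work are solid. World frame = base frame: x ahead of the robot, y to its left, z up, the work surface at z = 0. Lengths are in m, angles in rad, forces in N, time in s.
With the tool pointing down it reaches from about 0.275 to 0.875 m from the base axis. Payload 12.5 kg.
Tool frame: the origin (TCP) lies on the centre line of the jaws, within the pads' length; the fingertips stand r.finger_overhang ahead of it and the grasp point (between the pads) lies 3 mm ahead of it (r.finger_overhang is the distance from the TCP to the fingertips, in m); z points along the fingers, y is the direction in which the jaws open and shut (so a half turn about z gives the same grasp; the last joint's range is limited). The gripper opens to 85 mm and grips with 20 to 120 N. Pads are 22 mm wide; open, the fingers measure 114 mm over their backs; the gripper's body (76 mm by 85 mm) begins 54 mm behind the grasp point. The pads swing forward as they close: fully open they stand 13 mm farther back than shut.
Start: joints at [1.242, 0.351, 1.652, -0, 1.139, -0.085], TCP at [0.133, 0.534, 0.253] pointing down, gripper open.
Joint ranges: [-2.75, 2.75], [-0.79, 2.1], [0.01, 2.65], [-1.57, 4.71], [0.07, 3.14], [-2.87, 2.87]. Speed limits (rad/s): [2.22, 2.22, 2.79, 3.14, 3.14, 3.14].

## Interface

Orientations are given as a unit quaternion [x, y, z, w].
In Python, from cell import r, optics gives the robot as it stands. The module is installed in compiled form; this text tells all that it offers. Calls block until the motion is done:
- r.move_to(position, orientation): joint-space move of the TCP to a pose.
- r.move_linear(position, rot=None, vel=0.15): straight line of the TCP; rot=None keeps the orientation; vel is the mean speed in m/s.
- r.set_joints(angles): joint-space move.
- r.set_gripper(opening, squeeze=None): opening from 0.0 (shut) to 1.0 (fully open); squeeze is the grip in N (None keeps the last); returns when the fingers have stopped.
- r.sleep(seconds).
- r.inverse_kinematics(position, orientation): joint angles nearest the present ones, or None.
- optics.get_image(name): name is "side" or "top" or "wrist"; returns a dict with "pixels" (400x640x3 uint8, red, green, blue), "depth" (400x640 float32, m along the optical axis (not along the pixel's ray), 0 where there is no reading), "fx", "fy", "cx", "cy" (pixels), "D" ([k1, k2, p1, p2, k3] as OpenCV has them; the pictures are not rectified), "camera_from_world" (4x4, takes a point from world to camera coordinates); the wrist camera has in their place "mount" (4x4, takes a point from camera to tool coordinates, whose origin is the TCP and whose axes are the flange's). Camera axes: x right, y down, z forward; pixel columns grow to the right and rows downward; lengths in m; the calibration is good to about 2 mm. A picture is of the moment at which its call begins: read the wrist's pose just before it.
A pose or a line that the arm cannot do raises r.PlanningError and nothing moves.
- r.hand_in(): hands the job in, once; it reports no verdict.
Readings, each from a call of its own:
- r.current_t(): time.
- r.current_q(): joint angles.
- r.current_qvel(): joint speeds.
- r.current_effort(): joint torques, N m.
- r.current_tool_pos(): TCP position.
- r.current_ee_rot(): TCP orientation.
- r.current_contact_force(): force on the tool from outside, world axes, zero at the start.
- r.current_torque(): the same for the moment, N m.
- r.current_opening(): opening from 0.0 (shut) to 1.0 (fully open).
Only numpy, scipy, OpenCV 4.12 (cv2) and the standard library are available. Lean on these libraries where they do the work, as an engineer would, in place of code of your own. Each camera call takes 0.05 s, during which the arm holds its last target.

## Task

Take the white dip basket by its grip bar, lower it through the entry gaps of the drip stand's bayonet collar until its lugs sit on the sprung seat, then, pressing lightly, turn it clockwise (seen from above) until you feel the lugs drop into the locking notches. Let go so that it hangs there locked, upright and at rest; be gentle with the collar, keep the basket upright throughout and leave the other things where they are.

Things in the scene. Friction and masses are not known exactly. Their poses are not given: they have to be found in the camera images.
- basket: White plastic dip basket, 116 mm tall, about 0.11 kg, loose, standing upright. Origin: centre of its underside, z up. Slatted round cage 38 mm across, 52 mm tall, chamfered foot; above it a neck 18 mm across and a flat grip bar on top. Two lugs at the cage's rim and the bar lie in one line along the basket's x; a half turn about z is the same
- lugs (a point): on the basket's axis at the undersides of its two lugs, 46 mm above its foot. The lugs stick out along the basket's +x and -x: 66 mm tip to tip, 8 mm wide, 6 mm tall
- grip_bar (a point): middle of the basket's grip bar, 98 mm above its foot; the bar is 46 mm long (basket's x), 12 mm thick (basket's y) and spans 74 to 116 mm above the foot. Grip it across its thickness with the fingertips 80 mm or more above the foot, so that they clear the collar
- stand: Aluminium drip stand, fixed: base plate 125 x 90 x 10 mm, a column at its +x side ending below the collar's top, and a round bayonet collar 82 mm across, wall 5 mm, whose axis is the stand's z axis. Origin: on that axis at bench height. Keep the force between basket and stand below 12 N
- collar_mouth (a point): centre of the collar's top face, 101 mm above the bench; axes as the stand's. A lip 6 mm thick overhangs inward there (opening 50 mm across) and is cut by two entry gaps, about 14 mm wide, along the stand's +x and -x, reaching out to the wall (72 mm across inside). Under the lip is a 10 mm high space for the lugs
- seat (a point): on the collar's axis at the top of the unloaded sprung seat ring (bore 44 mm), 85 mm above the bench; axes as the stand's. The seat gives from about 3 N push, 0.6 N per mm more, hard after 7 mm. From the gaps a stop blocks anticlockwise turning (9 degrees of play); clockwise the lugs slide on the seat beneath the lip
- notch_floor (a point): on the collar's axis, 80 mm above the bench: height of the lug undersides once locked. The two notches, 5 mm deep, 3 degrees wider than the lugs each side, are hidden 24 to 84 degrees clockwise of the gaps (unmeasured, varies), a hard stop wall just beyond. A seat pressed down 1 to 2 mm springs up round the lugs there: the push on the tool falls away
- dropper_bottle: brown dropper bottle, 38 mm across, 80 mm tall, loose bystander; origin: centre of its underside
- wafer_carrier: flat round white wafer carrier, 63 mm across, 12 mm tall, loose bystander; origin: centre of its underside
- vial: small white vial, 20 mm across, 43 mm tall, loose bystander; origin: centre of its underside
- beaker: glass beaker, 54 mm across, 70 mm tall, loose bystander; origin: centre of its underside
Not all that is in view belongs to the job. Leave any purple look-alike of the basket alone.

How it is judged:
On the way, in this order (a step that is already met when the one before it is completed fails the run):
1. the basket's lugs are through the entry gaps and below the lip (z of lugs in the frame of collar_mouth below -0.0125 m and horizontal distance between lugs and collar_mouth below 0.006 m and angle between the x axis of basket and the x axis of stand, either way round below 0.2 rad), for 0.05 s.
2. the basket is turned in the collar, lugs beneath the lip (z of lugs in the frame of collar_mouth below -0.0125 m and horizontal distance between lugs and collar_mouth below 0.006 m and angle between the x axis of basket and the x axis of stand, either way round above 0.3 rad), for 0.05 s.
At the end, for the whole second after the job is handed in: the released basket hangs at rest in the collar, over 0.3 rad from the gaps, lugs in the notches (undersides 18.8 to 24 mm below the collar's top; 21 mm is home, 16 mm is outside the notches), within 6 mm of the axis, upright within 0.07 rad (z of lugs in the frame of collar_mouth between -0.024 and -0.0188 m and horizontal distance between lugs and collar_mouth below 0.006 m and angle between the x axis of basket and the x axis of stand, either way round above 0.3 rad and angle between basket's own z axis and vertical below 0.07 rad and linear speed of basket below 0.02 m/s); the robot touches nothing.
It fails at once if more than 12 N between the basket and the stand (contact force between basket and stand above 12 N).
It fails at once if the basket tipped by more than 0.6 rad (angle between basket's own z axis and vertical above 0.6 rad).
It fails at once if a bystander moved by more than 30 mm (distance of any of dropper_bottle, wafer_carrier, vial, beaker from where it was at the start of the episode above 0.03 m).
It also fails if it takes over 64 s, if anything falls off the work surface, if the arm or the gripper's body presses on something with over 40 N, if the wrist force passes 120 N, or if a joint passes its speed limit or range.

## Working session

There is one attempt and no reset: what is moved stays moved. The work goes in short steps, each a Python script; the robot and the scene stay as the last script left them, time stands still between calls to the robot, and variables do not carry over. Pictures are saved under pics/ and viewed, and the job is handed in when it is done.

```bash
mkdir -p pics; ls
cat > h.py <<'E'
import numpy as np, cv2
from cell import r, optics
def save(im,n): cv2.imwrite('pics/'+n+'.png', im['pixels'][:,:,::-1])
E
python3 - <<'E'
from h import *
import pickle
for n in ['side','top','wrist']:
    p=r.current_tool_pos();q=r.current_ee_rot()
    im=optics.get_image(n); save(im,n+'0')
    im['p']=p; im['q']=q
    pickle.dump(im,open(n+'0.pkl','wb'))
    print(n,im['fx'],im['fy'],im['cx'],im['cy'],im['D']); print(np.round(im.get('camera_from_world',im.get('mount')),3))
print(r.current_t(),r.current_tool_pos(),r.current_ee_rot(),r.finger_overhang,r.current_contact_force())
E
```

```text
pics
side 441.80241200346336 441.80241200346336 326.5818229801495 202.29014492976648 [-0.00820694  0.          0.          0.          0.        ]
[[ 0.984 -0.179 -0.022 -0.491]
 [-0.103 -0.456 -0.884  0.034]
 [ 0.149  0.872 -0.466  1.177]
 [ 0.     0.     0.     1.   ]]
top 389.29714380090627 389.29714380090627 313.78207223258147 193.78632050857857 [-0.0418491  0.         0.         0.         0.       ]
[[ 0.011 -1.    -0.013 -0.199]
 [-0.994 -0.01  -0.11   0.467]
 [ 0.11   0.014 -0.994  0.875]
 [ 0.     0.     0.     1.   ]]
wrist 289.45343800096254 289.45343800096254 317.7407297427649 201.52694069540237 [-0.04975846  0.          0.          0.          0.        ]
[[ 0.001 -0.947 -0.321  0.082]
 [ 1.     0.001  0.     0.001]
 [-0.    -0.321  0.947 -0.121]
 [ 0.     0.     0.     1.   ]]
0.15 [0.13267652 0.53353287 0.25290634] [ 1.21602907e-01  9.92578738e-01 -4.20269440e-04 -7.86767375e-05] 0.022 [0.10053116 0.74108689 0.283507  ]
```

View pics/side0.png

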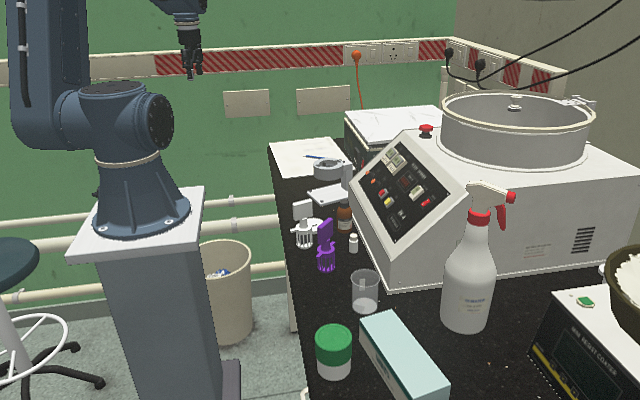

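View pics/top0.png

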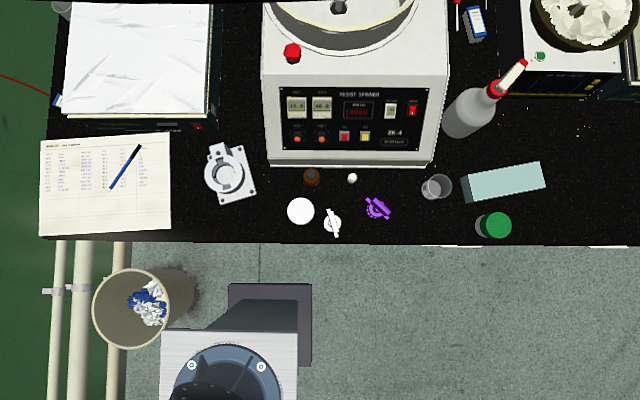

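View pics/wrist0.png

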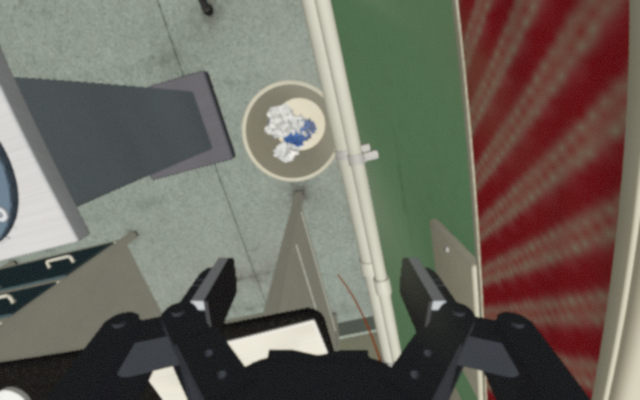

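The top view shows the stand's collar near (226,172), the white basket near (332,222), its purple look-alike at (376,208), and the wafer carrier at (300,211). Next I'll zoom in and cast rays.

```bash
cat >> h.py <<'E'
from scipy.spatial.transform import Rotation as R
def cfw(im):
    if 'camera_from_world' in im: return np.array(im['camera_from_world'])
    T=np.eye(4);T[:3,:3]=R.from_quat(im['q']).as_matrix();T[:3,3]=im['p']
    return np.linalg.inv(T@np.array(im['mount']))
def K(im): return np.array([[im['fx'],0,im['cx']],[0,im['fy'],im['cy']],[0,0,1.]])
def rays(im,uv):
    n=cv2.undistortPoints(np.array(uv,float).reshape(-1,1,2),K(im),np.array(im['D'],float))[:,0]
    M=np.linalg.inv(cfw(im)); d=np.c_[n,np.ones(len(n))]@M[:3,:3].T
    return M[:3,3],d
def onplane(im,uv,z):
    o,d=rays(im,uv); return o+d*((z-o[2])/d[:,2])[:,None]
def depthpt(im,uv):
    o,d=rays(im,uv); z=np.array([im['depth'][int(round(v)),int(round(u))] for u,v in uv]); return o+d*z[:,None]
def proj(im,P):
    T=cfw(im); return cv2.projectPoints(np.array(P,float).reshape(-1,3),cv2.Rodrigues(T[:3,:3])[0],T[:3,3],K(im),np.array(im['D'],float))[0][:,0]
def tri(a,uva,b,uvb):
    o1,d1=rays(a,[uva]);o2,d2=rays(b,[uvb]);d1=d1[0];d2=d2[0]
    s=np.linalg.lstsq(np.c_[d1,-d2],o2-o1,rcond=None)[0]
    p,q=o1+s[0]*d1,o2+s[1]*d2
    return (p+q)/2,np.linalg.norm(p-q)
def grab(n,tag):
    import pickle
    p=r.current_tool_pos();q=r.current_ee_rot()
    im=optics.get_image(n);im['p']=p;im['q']=q;save(im,tag);pickle.dump(im,open(tag+'.pkl','wb'));return im
def crop(im,x0,y0,x1,y1,s,n):
    c=im['pixels'][y0:y1,x0:x1,::-1];cv2.imwrite('pics/'+n+'.png',cv2.resize(c,None,fx=s,fy=s,interpolation=cv2.INTER_CUBIC))
E
python3 - <<'E'
from h import *
import pickle
t=pickle.load(open('top0.pkl','rb'));s=pickle.load(open('side0.pkl','rb'))
crop(t,190,130,450,250,3,'topz');crop(s,270,140,400,320,3,'sidez')
for n,uv,z in [('bar',(332,222),.116),('purple',(376,208),.116),('collar',(224,174),.101),('carrier',(300,211),.012),('vial',(352,178),.043),('bottle',(311,177),.08),('beaker',(436,187),.07)]:
    print(n,onplane(t,[uv],z).round(3),depthpt(t,[uv]).round(3))
E
```

```text
bar [[ 0.401 -0.233  0.116]] [[ 0.401 -0.233  0.119]]
purple [[ 0.431 -0.324  0.116]] [[ 0.433 -0.329  0.082]]
collar [[ 0.501 -0.003  0.101]] [[0.516 0.02  0.009]]
carrier [[ 0.43  -0.162  0.012]] [[ 0.43  -0.162  0.011]]
vial [[ 0.504 -0.281  0.043]] [[ 0.504 -0.28   0.045]]
bottle [[ 0.5   -0.188  0.08 ]] [[ 0.5   -0.188  0.078]]
beaker [[ 0.482 -0.463  0.07 ]] [[ 0.491 -0.484 -0.   ]]
```

View pics/topz.png

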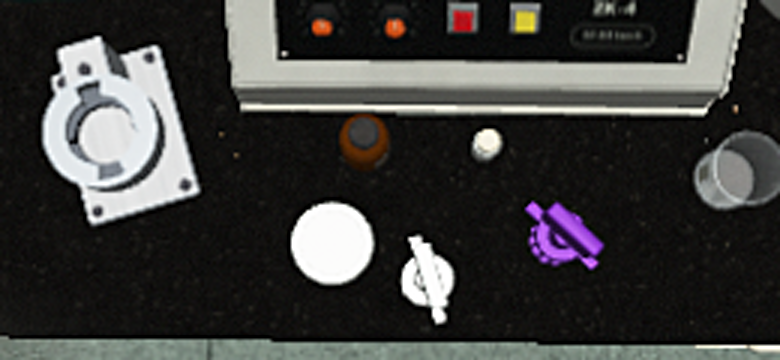

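View pics/sidez.png

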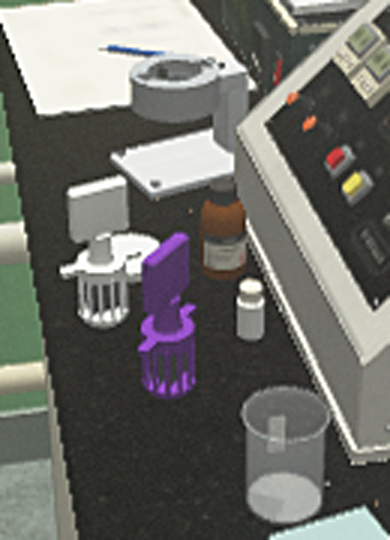

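```bash
cat >> h.py <<'E'
def quat(a):
    x=np.array([np.cos(a),np.sin(a),0]);z=np.array([0,0,-1.]);return R.from_matrix(np.c_[x,np.cross(z,x),z]).as_quat()
E
python3 - <<'E'
from h import *
import pickle
t=pickle.load(open('top0.pkl','rb'))
for uv in [(270,160),(290,130),(350,130),(430,130),(292,52),(270,70),(350,75),(350,160),(200,60)]: print(uv,depthpt(t,[uv]).round(3))
d=np.radians
for p,a in [((.54,.0,.27),194),((.50,.0,.12),194),((.50,.0,.12),101),((.44,-.22,.27),198),((.40,-.233,.1),198)]:
    q=r.inverse_kinematics(np.array(p),quat(d(a))); print(p,a,None if q is None else np.round(q,2))
E
```

```text
(270, 160) [[ 0.539 -0.096  0.067]]
(290, 130) [[ 0.59  -0.145  0.132]]
(350, 130) [[ 0.591 -0.269  0.129]]
(430, 130) [[ 0.592 -0.434  0.134]]
(292, 52) [[ 0.708 -0.154  0.238]]
(270, 70) [[ 0.684 -0.111  0.214]]
(350, 75) [[ 0.676 -0.263  0.211]]
(350, 160) [[ 0.539 -0.274  0.074]]
(200, 60) [[0.738 0.048 0.143]]
(0.54, 0.0, 0.27) 194 [-0.09  0.32  1.66 -0.    1.17 -1.9 ]
(0.5, 0.0, 0.12) 194 [-0.09  0.45  1.89 -0.    0.8  -1.91]
(0.5, 0.0, 0.12) 101 [-0.09  0.45  1.89 -0.    0.8  -0.29]
(0.44, -0.22, 0.27) 198 [-0.56  0.23  1.78 -0.    1.14 -2.44]
(0.4, -0.233, 0.1) 198 [-0.63  0.43  1.99 -0.    0.71 -2.51]
```

Run:
```python
from h import *
d=np.radians
r.move_to(np.array([.545,.008,.245]),quat(d(194)))
print(r.current_t()); im=grab('wrist','w1')
r.move_linear(np.array([.575,.03,.245]),vel=.2)
im=grab('wrist','w2'); print(r.current_t(),r.current_tool_pos())
```

```text
2.525
2.9583 [0.57472202 0.03035604 0.24470598]
```

View pics/w1.png

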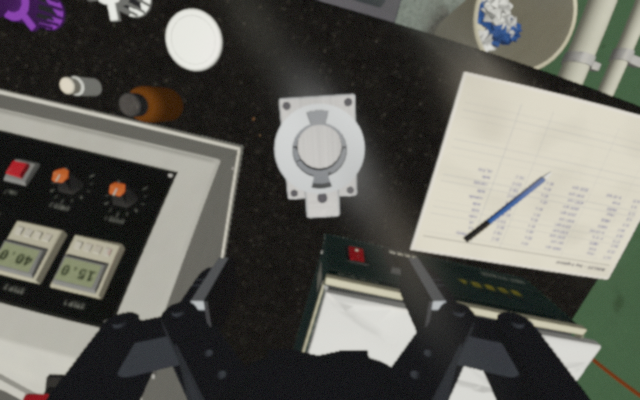

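View pics/w2.png

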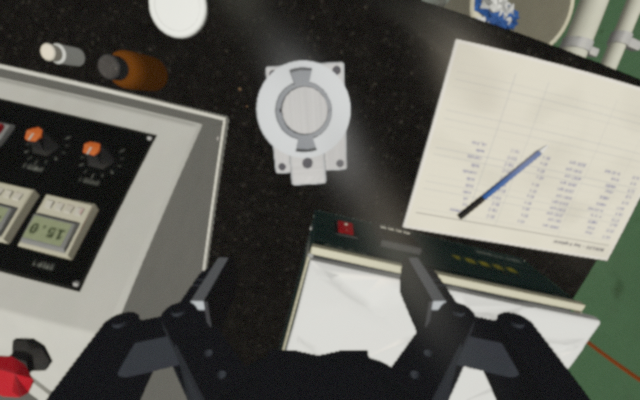

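Run:
```python
from h import *
import pickle
a=pickle.load(open('w1.pkl','rb'));b=pickle.load(open('w2.pkl','rb'))
crop(a,260,80,380,230,4,'w1z');crop(b,240,45,370,195,4,'w2z')
```

```text
(no output)
```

View pics/w1z.png

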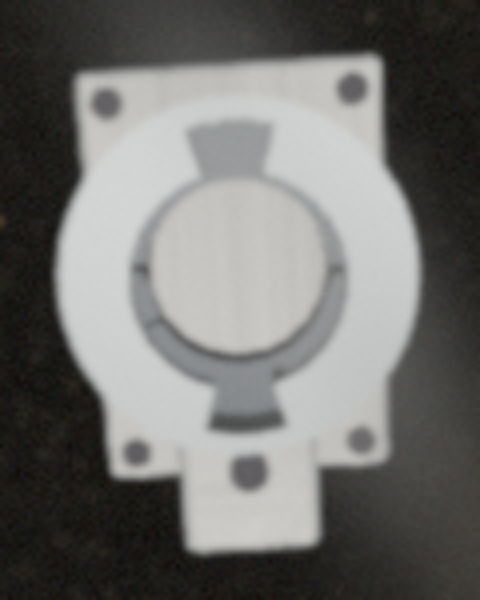

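View pics/w2z.png

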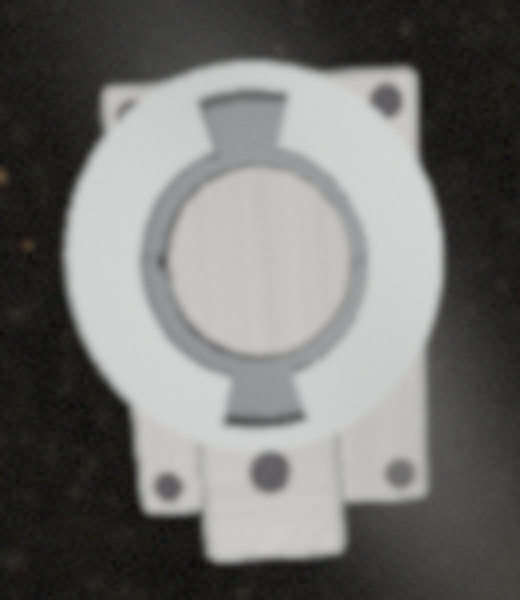

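Run:
```python
from h import *
import pickle
a=pickle.load(open('w1.pkl','rb'));b=pickle.load(open('w2.pkl','rb'))
g=lambda im,z,x0,y0:[im['pixels'][y0+v//4,x0+u//4].tolist() for u,v in z]
print(g(a,[(100,270),(380,270),(240,260),(230,150),(160,90),(250,520),(340,300)],260,80))
print(g(b,[(100,270),(400,270),(250,260),(240,130),(380,80),(270,530),(260,155)],240,45))
for n,im,(x0,y0,x1,y1) in [('a',a,(260,80,380,230)),('b',b,(240,45,370,195))]:
    c=im['pixels'][y0:y1,x0:x1].astype(int); m=((c[...,2]-c[...,0]>3)&(c.min(2)>185)).astype(np.uint8)*255
    cv2.imwrite(f'pics/m{n}.png',cv2.resize(m,None,fx=4,fy=4,interpolation=0))
```

```text
[[208, 210, 210], [200, 202, 201], [195, 194, 191], [153, 154, 156], [190, 189, 185], [205, 203, 199], [150, 151, 153]]
[[209, 211, 210], [208, 210, 209], [198, 197, 194], [151, 152, 154], [173, 170, 168], [205, 203, 200], [153, 155, 155]]
```

View pics/ma.png

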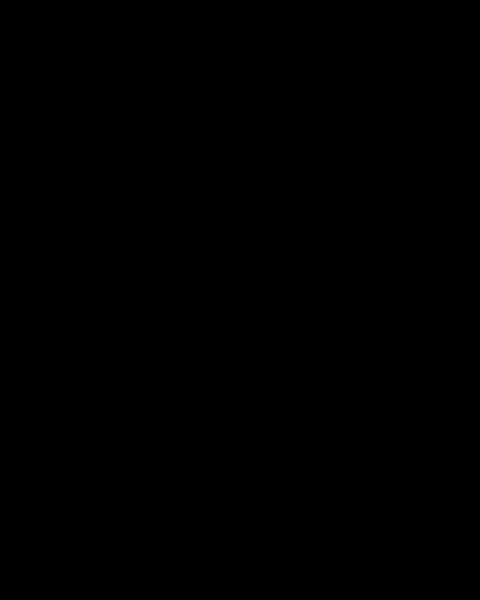

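View pics/mb.png

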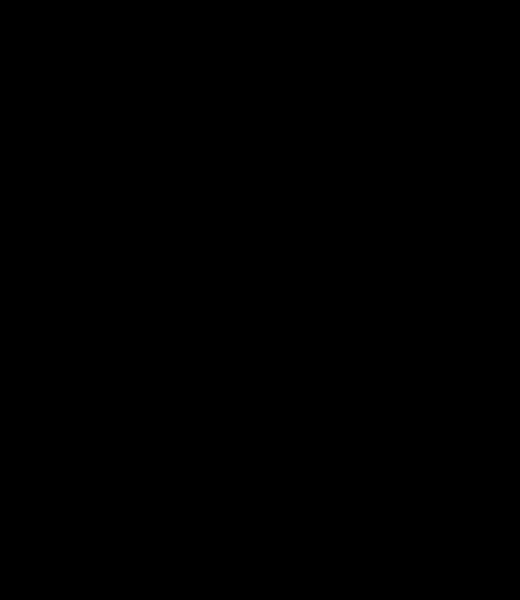

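```bash
cat > ring.py <<'E'
from h import *
from scipy.optimize import least_squares
def circ(P):
    A=np.c_[2*P,np.ones(len(P))];s=np.linalg.lstsq(A,(P**2).sum(1),rcond=None)[0];return s[:2],np.sqrt(s[2]+s[:2]@s[:2])
def rcirc(P):
    s=least_squares(lambda s:np.hypot(*(P-s[:2]).T)-s[2],np.r_[P.mean(0),.03],loss='soft_l1',f_scale=3e-4).x;return s
def mask(im,box):
    x0,y0,x1,y1=box
    c=cv2.GaussianBlur(im['pixels'].astype(np.float32),(0,0),1.0)
    m=((c[...,2]-c[...,0]>-0.3)&(c.min(2)>180)).astype(np.uint8)*255
    k=np.zeros_like(m);k[y0:y1,x0:x1]=m[y0:y1,x0:x1]
    k=cv2.morphologyEx(k,cv2.MORPH_OPEN,np.ones((3,3)))
    n,l,s,_=cv2.connectedComponentsWithStats(k);i=1+s[1:,4].argmax();return (l==i).astype(np.uint8)*255
E
python3 - <<'E'
from ring import *
import pickle
for n,box in [('w1',(260,80,380,230)),('w2',(240,45,370,195))]:
    im=pickle.load(open(n+'.pkl','rb'));m=mask(im,box)
    x0,y0,x1,y1=box;cv2.imwrite(f'pics/{n}m.png',cv2.resize(m[y0:y1,x0:x1],None,fx=4,fy=4,interpolation=0))
    print(depthpt(im,[(x0+25,y0+67)]).round(4))
E
```

```text
[[ 0.5089 -0.03    0.1014]]
[[ 0.5133 -0.0314  0.101 ]]
```

View pics/w1m.png

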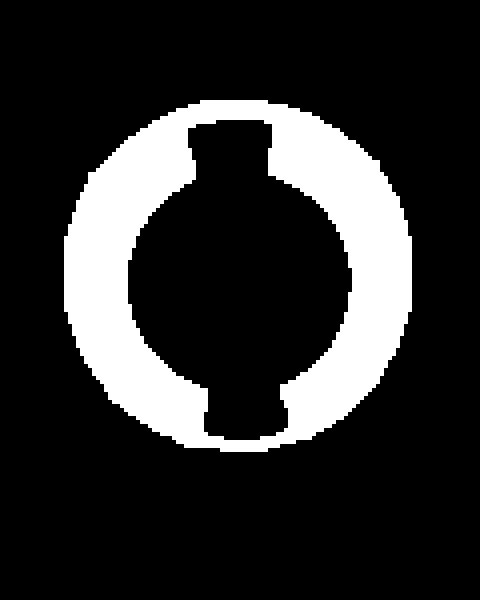

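View pics/w2m.png

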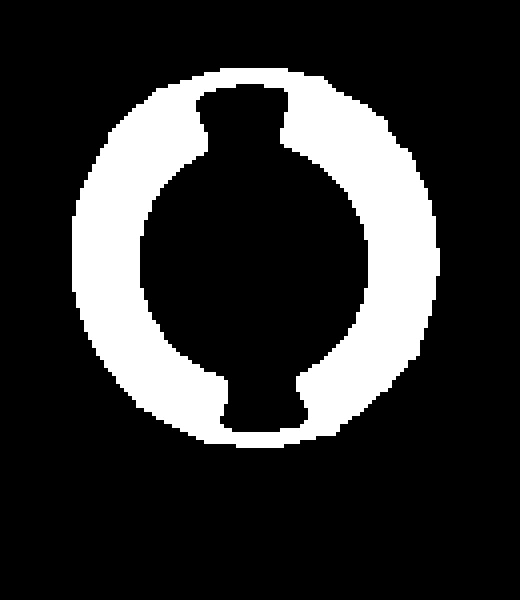

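Run:
```python
from ring import *
import pickle
for n,box in [('w1',(260,80,380,230)),('w2',(240,45,370,195))]:
    im=pickle.load(open(n+'.pkl','rb'));m=mask(im,box)
    cs,h=cv2.findContours(m,cv2.RETR_CCOMP,cv2.CHAIN_APPROX_NONE)
    out=max([c for c,hh in zip(cs,h[0]) if hh[3]<0],key=cv2.contourArea)[:,0]
    # hole as region
    f=np.zeros_like(m);cv2.drawContours(f,[out.reshape(-1,1,2)],-1,255,-1);hole=(f>0)&(m==0)
    v,u=np.nonzero(hole);H=onplane(im,np.c_[u,v],.101)[:,:2]
    hc,_=cv2.findContours(hole.astype(np.uint8),cv2.RETR_EXTERNAL,cv2.CHAIN_APPROX_NONE);hc=max(hc,key=len)[:,0]
    P=onplane(im,hc,.101)[:,:2]
    so=rcirc(onplane(im,out,.101)[:,:2])
    c0=so[:2]
    for _ in range(5):
        s=rcirc(P[np.hypot(*(P-c0).T)<.0275]);c0=s[:2]
    rr=np.hypot(*(H-c0).T);G=H[(rr>.028)&(rr<.034)]-c0
    th=np.degrees(np.arctan2(G[:,1],G[:,0]))
    up=np.abs(((th-14+90)%360)-90)<45
    a1=np.arctan2(*G[up].mean(0)[::-1]);a2=np.arctan2(*(-G[~up].mean(0))[::-1])
    v=G[up].mean(0)-G[~up].mean(0)
    print(n,'outer',so.round(4),'inner',s.round(4),np.degrees([a1,a2,np.arctan2(v[1],v[0])]).round(2),up.sum(),(~up).sum())
```

```text
w1 outer [0.5043 0.0008 0.0397] inner [0.5048 0.0011 0.025 ] [16.99 17.81 17.4 ] 123 140
w2 outer [0.5043 0.0009 0.0399] inner [0.5044 0.0007 0.0248] [17.61 17.58 17.59] 127 156
```

Run:
```python
from h import *
d=np.radians
r.move_to(np.array([.442,-.225,.26]),quat(d(197.5)))
im=grab('wrist','w3')
r.move_linear(np.array([.442,-.19,.26]),vel=.2)
im2=grab('wrist','w4'); print(r.current_t(),r.current_tool_pos())
crop(im,240,20,440,220,3.5,'w3z');crop(im2,180,20,380,220,3.5,'w4z')
print(proj(im,[.401,-.233,.116]),proj(im2,[.401,-.233,.116]))
```

```text
4.4917 [ 0.44248629 -0.18943111  0.26004259]
[[321.39882067 149.4598338 ]] [[283.84570318 137.33874143]]
```

View pics/w3.png

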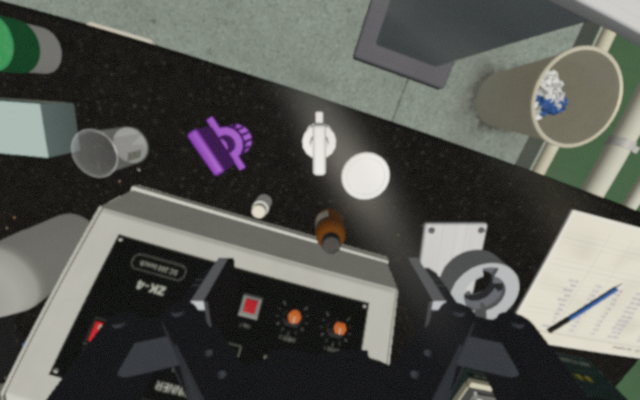

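View pics/w4.png

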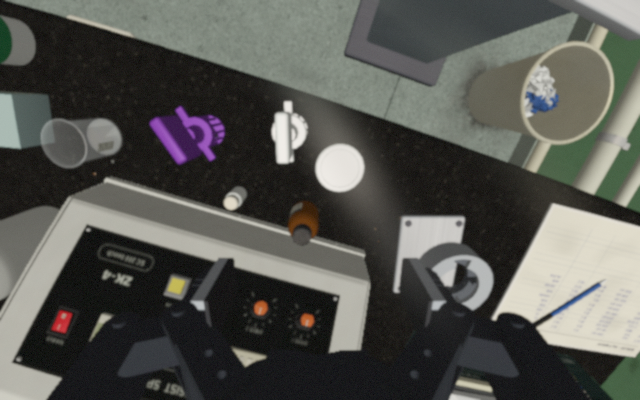

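Run:
```python
from h import *
import pickle
for n,x0,y0 in [('w3',285,100),('w4',250,90)]:
    im=pickle.load(open(n+'.pkl','rb'))
    crop(im,x0,y0,x0+70,y0+90,6.5,n+'zz')
    Z=np.zeros((90,70))
    uv=[(u,v) for v in range(y0,y0+90) for u in range(x0,x0+70)]
    Pd=depthpt(im,uv)
    T=Pd[np.abs(Pd[:,2]-.116)<.006]; print(n,len(T),np.median(T[:,2]).round(4))
    xy=T[:,:2].astype(np.float32);(c,sz,an)=cv2.minAreaRect(xy);print(c,sz,an,T.mean(0).round(4),np.median(T,0).round(4))
```

```text
w3 634 0.1156
(0.40254560112953186, -0.23466219007968903) (0.0452558696269989, 0.011301765218377113) 17.276710510253906 [ 0.4019 -0.235   0.1155] [ 0.4017 -0.2351  0.1156]
w4 670 0.1156
(0.40313485264778137, -0.23488971590995789) (0.04518042504787445, 0.01220201887190342) 17.628414154052734 [ 0.4021 -0.2348  0.1154] [ 0.4017 -0.2349  0.1156]
```

View pics/w3zz.png

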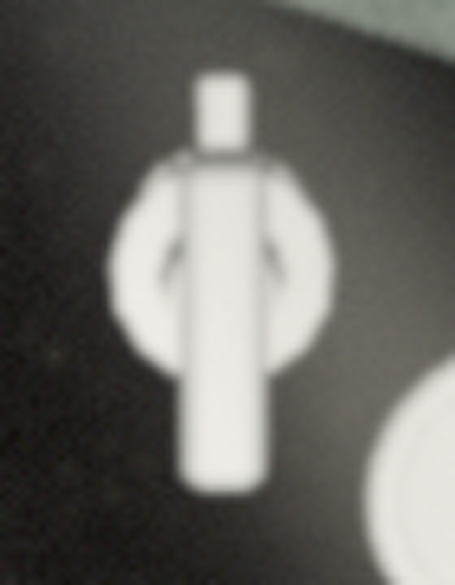

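View pics/w4zz.png

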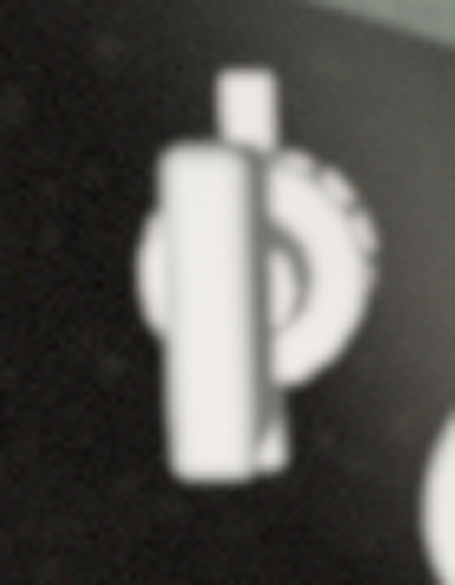

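Run:
```python
from h import *
import pickle
a,b=[pickle.load(open(n+'.pkl','rb')) for n in('w3','w4')]
px=lambda u,v,x,y:(x+u/6.5-.4,y+v/6.5-.4)
A=[px(225,163,285,100),px(223,492,285,100)];B=[px(203,145,250,90),px(210,480,250,90)]
for i in range(2): print(tri(a,A[i],b,B[i]))
for im,X in((a,A),(b,B)):
    P=onplane(im,X,.116);d=P[1]-P[0];print(P.mean(0),np.linalg.norm(d),np.degrees(np.arctan2(d[1],d[0])))
# purple & jaw clearance
q=r.current_contact_force();print(q)
```

```text
(array([ 0.38061762, -0.24155695,  0.115564  ]), np.float64(8.105102382674203e-05))
(array([ 0.42387472, -0.22809321,  0.11917374]), np.float64(0.00019521983420728127))
[ 0.40266616 -0.23470897  0.116     ] 0.046155970764609595 17.290078955695794
[ 0.40252319 -0.23489403  0.116     ] 0.04589383428539698 16.75363125943016
[ 0.17062748 -0.30283991 -0.44503982]
```

Run:
```python
from h import *
d=np.radians
Q=quat(d(197.2));b=np.array([.4026,-.2348])
r.set_gripper(.45,squeeze=40)
r.move_to(np.r_[b,.18],Q)
r.move_linear(np.r_[b,.106],vel=.1)
print(r.current_contact_force(),r.current_tool_pos())
f0=r.current_contact_force()
r.set_gripper(0.,squeeze=40)
print(r.current_opening(),r.current_contact_force())
r.move_linear(np.r_[b,.116],vel=.05)
print(r.current_contact_force(),r.current_opening())
r.move_linear(np.r_[b,.258],vel=.2)
r.sleep(.2);print(r.current_contact_force(),r.current_torque())
im=grab('wrist','w5');grab('side','s5');im2=grab('top','t5')
print(r.current_t())
```

```text
[-0.32543504  0.18964038 -0.4476534 ] [ 0.40301163 -0.23494038  0.10660544]
0.13157871832983933 [-0.92468523 -1.17646842  4.9751313 ]
[-0.24888925 -0.12901399 -0.88845244] 0.1313569506289509
[-0.3384372   0.42606278 -0.91276086] [-0.00607438 -0.02812748 -0.01404941]
8.3
```

View pics/w5.png

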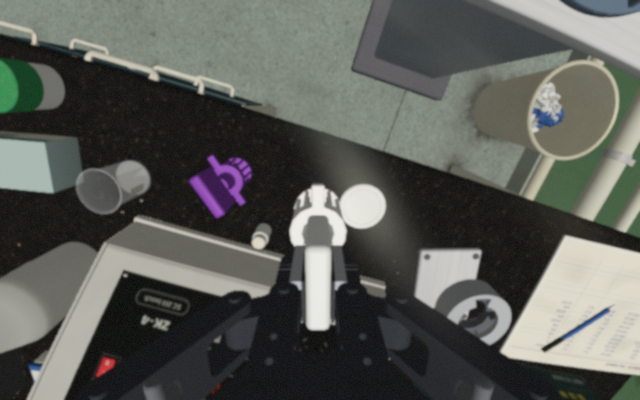

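View pics/s5.png

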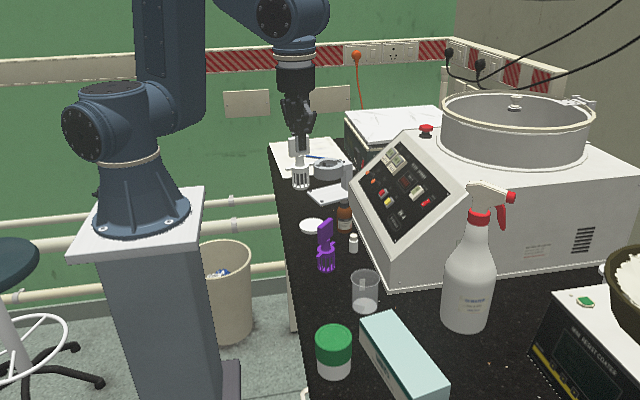

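Run:
```python
from h import *
import pickle
im=pickle.load(open('w5.pkl','rb'));s=pickle.load(open('s5.pkl','rb'))
crop(im,270,170,370,340,3.5,'w5z');crop(s,270,100,330,210,5,'s5z')
p=im['p'];M=R.from_quat(im['q']).as_matrix()
foot=p[2]-.1066;print(p,foot)
u=np.array([np.cos(np.radians(17.2)),np.sin(np.radians(17.2))])
def pt(x,z): return np.r_[p[:2]+u*x,foot+z]
for nm,x,z in [('lug-tip top',-.033,.052),('bar end near',-.023,.116),('bar far',.023,.116),('lug+tip',.033,.052)]:
    print(nm,proj(im,pt(x,z)).round(1),proj(s,pt(x,z)).round(1))
```

```text
[ 0.402298   -0.23460096  0.25699246] 0.1503924642859891
lug-tip top [[316.  185.4]] [[285.  168.1]]
bar end near [[315.3 247.6]] [[287.4 138.2]]
bar far [[315.5 332.2]] [[307.9 134.3]]
lug+tip [[316.1 276.1]] [[313.3 161.9]]
```

View pics/w5z.png

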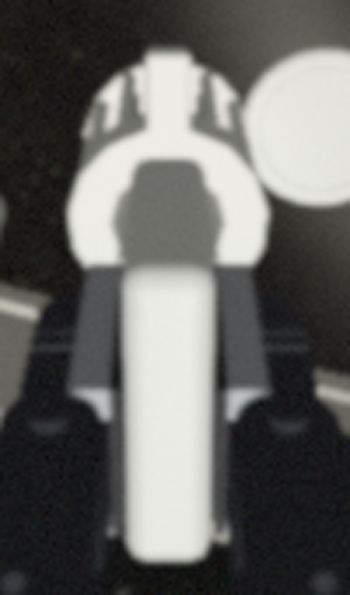

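View pics/s5z.png

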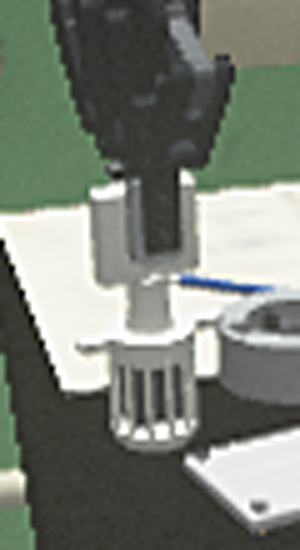

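Run:
```python
from h import *
d=np.radians
Q=quat(d(197.5));c=np.array([.5056,-.0002])
r.move_linear(np.r_[.45,-.12,.258],vel=.25)
r.move_linear(np.r_[c,.258],rot=Q,vel=.25)
r.move_linear(np.r_[c,.212],vel=.1)
r.sleep(.2);print(r.current_contact_force(),r.current_torque(),r.current_tool_pos(),r.current_t())
im=grab('wrist','w6');t=grab('top','t6');s=grab('side','s6')
crop(im,250,140,390,340,3,'w6z');crop(t,180,120,270,220,6,'t6z');crop(s,280,80,360,200,5,'s6z')
```

```text
[-0.0231826   0.4725242  -1.99903315] [0.03195866 0.0032541  0.0229768 ] [ 5.05848727e-01 -2.99074818e-04  2.12631790e-01] 10.4333
```

View pics/w6z.png

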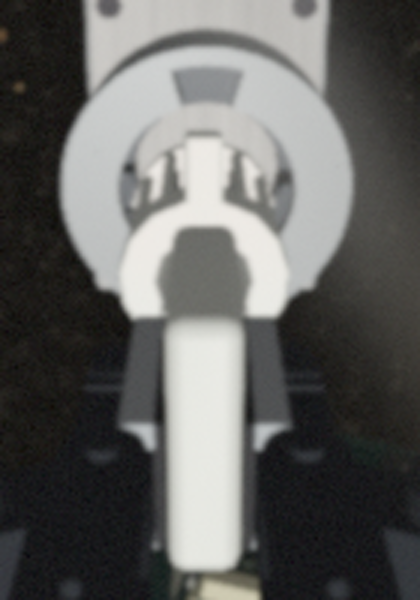

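View pics/t6z.png

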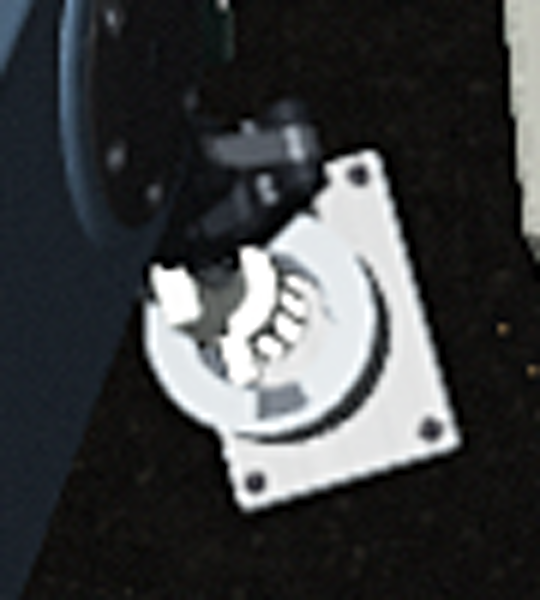

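View pics/s6z.png

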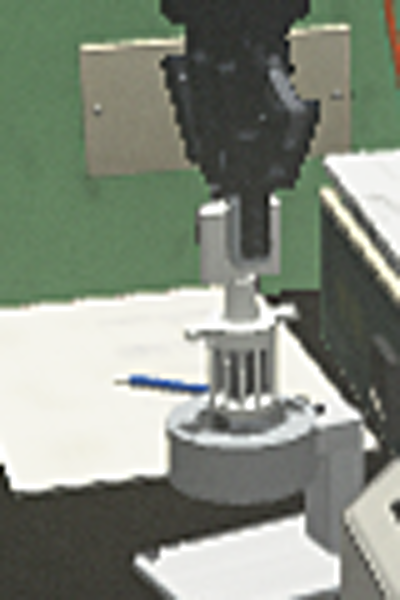

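Run:
```python
from h import *
import pickle
im=pickle.load(open('w6.pkl','rb'))
M=R.from_quat(im['q']).as_matrix()
uv=[(250+173/3-.3,140+68/3),(250+243/3-.3,140+68/3),(250+180/3-.3,140+100/3),(250+237/3-.3,140+100/3)]
P=onplane(im,uv,.101); print(((P-im['p'])@M).round(4)); print(np.degrees(np.arctan2(M[1,0],M[0,0])))
uv=[(250+167/3-.3,140+330/3),(250+243/3-.3,140+330/3)]
P=onplane(im,uv,.213-.1066+.116); print(((P-im['p'])@M).round(4))
F=[]
for i in range(10): r.sleep(.03);F.append(r.current_contact_force())
print(np.round(F,2))
```

```text
[[ 0.0362 -0.0074  0.1116]
 [ 0.0362  0.0115  0.1116]
 [ 0.0273 -0.0056  0.1116]
 [ 0.0273  0.01    0.1116]]
-162.50787038192817
[[ 0.0221 -0.0043 -0.0098]
 [ 0.0221  0.0066 -0.0098]]
[[ 0.46 -0.17 -0.77]
 [-0.04  1.19 -1.4 ]
 [-0.42  0.22 -0.47]
 [-0.99  0.43 -0.41]
 [ 1.19 -0.18 -1.37]
 [-1.03  0.65 -0.76]
 [-0.01  0.06 -0.64]
 [ 0.31 -0.   -1.55]
 [-0.19 -0.52 -1.08]
 [-0.71  0.35 -1.35]]
```

```bash
cat >> h.py <<'E'
def F(n=6,dt=.01):
    a=[]
    for i in range(n): r.sleep(dt);a.append(np.r_[r.current_contact_force(),r.current_torque()[2]])
    return np.mean(a,0)
E
python3 - <<'E'
from h import *
Q=quat(np.radians(197.5));c=np.array([.5054,.0005])
r.move_linear(np.r_[c,.212],vel=.05)
b=F(15);print('base',b.round(2))
z=.212
while z>.152:
    z-= .004 if z>.166 else .002
    r.move_linear(np.r_[c,z],vel=.06)
    f=F(5)-b
    if z<.17 or np.abs(f[:3]).max()>1: print(round(z,4),f.round(2),r.current_tool_pos().round(4))
    if np.abs(f[:3]).max()>2.0: print('STOP');break
print(r.current_t())
E
```

```text
base [-0.   -0.01 -1.33 -0.  ]
0.168 [-0.31 -0.03  0.48  0.02] [5.053e-01 5.000e-04 1.679e-01]
0.164 [ 0.19 -0.19  0.22 -0.01] [5.053e-01 5.000e-04 1.639e-01]
0.162 [-0.47  0.19  0.16  0.  ] [5.054e-01 5.000e-04 1.620e-01]
0.16 [-0.05 -0.05  0.65  0.  ] [5.054e-01 5.000e-04 1.599e-01]
0.158 [-0.17 -0.28  0.09  0.01] [5.054e-01 5.000e-04 1.579e-01]
0.156 [-0.56  0.27  0.06  0.02] [5.054e-01 5.000e-04 1.559e-01]
0.154 [-0.34  0.2  -0.11  0.02] [5.053e-01 5.000e-04 1.539e-01]
0.152 [0.25 0.15 0.55 0.01] [5.053e-01 5.000e-04 1.519e-01]
16.5417
```

Run:
```python
from h import *
Q=quat(np.radians(197.5));c=np.array([.5054,.0005])
b=np.array([-0.2,0,-1.05,0.01])
z=.152
while z>.1415:
    z-= .001 if z>.148 else .0005
    r.move_linear(np.r_[c,z],vel=.03)
    f=F(8)-b
    print(round(z,4),f.round(2),r.current_tool_pos().round(4))
    if f[2]>3.3 or np.abs(f[:2]).max()>2.5: print('STOP');break
print(r.current_t())
s=grab('side','s7');crop(s,280,80,360,200,5,'s7z');im=grab('wrist','w7');crop(im,250,140,390,340,3,'w7z')
```

```text
0.151 [ 0.29 -0.18 -0.11 -0.01] [5.054e-01 5.000e-04 1.510e-01]
0.15 [ 0.17 -0.18 -0.25 -0.03] [5.054e-01 5.000e-04 1.500e-01]
0.149 [ 0.56  0.08 -0.11 -0.01] [5.054e-01 5.000e-04 1.490e-01]
0.148 [ 0.03 -0.23 -0.22 -0.01] [5.054e-01 5.000e-04 1.480e-01]
0.1475 [ 0.26 -0.1  -0.19 -0.02] [5.054e-01 5.000e-04 1.475e-01]
0.147 [0.42 0.25 0.07 0.01] [5.054e-01 5.000e-04 1.470e-01]
0.1465 [ 0.17 -0.21 -0.14  0.01] [5.054e-01 5.000e-04 1.465e-01]
0.146 [ 0.3   0.03 -0.07 -0.02] [5.054e-01 5.000e-04 1.460e-01]
0.1455 [ 0.35  0.01  0.98 -0.  ] [5.055e-01 5.000e-04 1.456e-01]
0.145 [-0.2   0.35  3.21 -0.02] [5.055e-01 5.000e-04 1.451e-01]
0.1445 [-0.18 -0.09  3.52 -0.  ] [5.055e-01 5.000e-04 1.446e-01]
STOP
20.025
```

View pics/w7z.png

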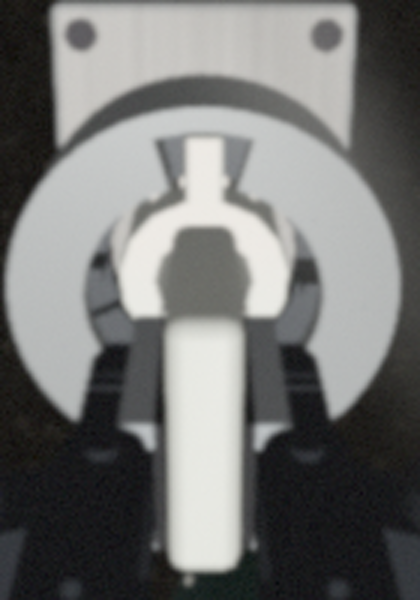

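View pics/s7z.png

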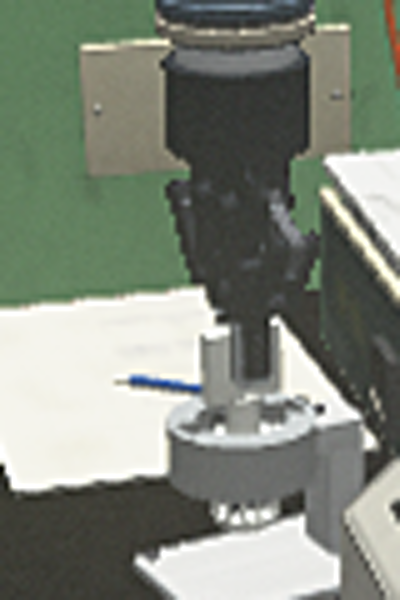

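Run:
```python
from h import *
c=np.array([.5054,.0005]);b=np.array([0.1,0,-1.15,0.0]);z=.1438
r.move_linear(np.r_[c,z],vel=.03); print((F(10)-b).round(2))
a=197.5; ok=False
while a>197.5-95:
    a-=2
    r.move_linear(np.r_[c,z],rot=quat(np.radians(a)),vel=.1)
    f=F(6)-b; p=r.current_tool_pos()
    print(round(197.5-a,1),f.round(2),p.round(4),round(r.current_t(),2))
    if f[2]<1.7: ok=True;print('DROP');break
    if f[2]>7 or np.abs(f[:2]).max()>4 or abs(f[3])>.15 or r.current_t()>45: print('STOP');break
print(a,(F(15)-b).round(3))
```

```text
[0.12 0.05 4.18 0.01]
2.0 [-0.18 -0.17  4.02 -0.05] [5.054e-01 5.000e-04 1.438e-01] 20.76
4.0 [-0.   -0.33  4.51 -0.07] [5.054e-01 5.000e-04 1.438e-01] 21.06
6.0 [ 0.19 -0.12  4.34 -0.06] [5.054e-01 5.000e-04 1.438e-01] 21.36
8.0 [-0.05 -0.66  3.69 -0.03] [5.054e-01 5.000e-04 1.438e-01] 21.66
10.0 [ 0.05 -0.23  3.93 -0.03] [5.054e-01 5.000e-04 1.438e-01] 21.96
12.0 [-0.43 -0.19  3.95 -0.06] [5.054e-01 5.000e-04 1.438e-01] 22.26
14.0 [-0.25 -0.35  3.99 -0.05] [5.054e-01 5.000e-04 1.438e-01] 22.56
16.0 [ 0.21  0.12  4.5  -0.07] [5.054e-01 5.000e-04 1.438e-01] 22.86
18.0 [ 0.06 -0.35  4.16 -0.07] [5.054e-01 5.000e-04 1.438e-01] 23.16
20.0 [ 0.11  0.07  4.27 -0.02] [5.054e-01 5.000e-04 1.438e-01] 23.46
22.0 [ 0.07  0.17  4.02 -0.05] [5.054e-01 5.000e-04 1.438e-01] 23.76
24.0 [-0.17 -0.03  3.96 -0.07] [5.054e-01 5.000e-04 1.438e-01] 24.06
26.0 [ 0.01 -0.44  4.04 -0.05] [5.054e-01 5.000e-04 1.438e-01] 24.36
28.0 [-0.05 -0.06  4.47 -0.06] [5.054e-01 5.000e-04 1.438e-01] 24.66
30.0 [-0.1  -0.08  4.2  -0.05] [5.054e-01 5.000e-04 1.438e-01] 24.96
32.0 [-0.22 -0.34  4.24 -0.06] [5.054e-01 5.000
[... 864 characters left out ...]
.08  3.98 -0.06] [5.054e-01 5.000e-04 1.438e-01] 29.16
60.0 [ 0.25 -0.    4.36 -0.02] [5.054e-01 5.000e-04 1.438e-01] 29.46
62.0 [-0.08 -0.18  3.85 -0.04] [5.054e-01 5.000e-04 1.438e-01] 29.76
64.0 [ 0.24  0.07  4.17 -0.06] [5.054e-01 5.000e-04 1.438e-01] 30.06
66.0 [ 0.46  0.16  4.38 -0.04] [5.054e-01 5.000e-04 1.438e-01] 30.36
68.0 [0.91 0.45 3.96 0.04] [5.055e-01 5.000e-04 1.439e-01] 30.66
70.0 [1.31 1.06 4.09 0.03] [5.055e-01 5.000e-04 1.438e-01] 30.96
72.0 [1.29 0.57 3.9  0.04] [5.054e-01 5.000e-04 1.438e-01] 31.26
74.0 [1.16 0.7  3.71 0.05] [5.054e-01 4.000e-04 1.438e-01] 31.56
76.0 [-0.04 -0.04  0.   -0.01] [5.049e-01 5.000e-04 1.434e-01] 31.86
DROP
121.5 [ 0.001  0.077 -0.173  0.01 ]
```

Run:
```python
from h import *
c=np.array([.5052,.0005]);b=np.array([0.1,0,-1.15,0.0])
Q=quat(np.radians(121.5-1.3))
z=.1438
r.move_linear(np.r_[c,z],rot=Q,vel=.1); print((F(8)-b).round(2))
while z>.1412:
    z-=.0006; r.move_linear(np.r_[c,z],vel=.03); f=F(8)-b
    print(round(z,4),f.round(2),r.current_tool_pos().round(4))
    if f[2]>2 or np.abs(f[:2]).max()>3: print('STOP');break
print(r.current_t())
im=grab('wrist','w8');crop(im,250,140,390,340,3,'w8z')
```

```text
[-1.07 -0.7  -0.67  0.04]
0.1432 [-2.14 -0.78  0.34  0.05] [5.051e-01 5.000e-04 1.431e-01]
0.1426 [-2.65 -1.02  0.57  0.07] [5.052e-01 5.000e-04 1.426e-01]
0.142 [-2.59 -1.74  0.74  0.06] [5.052e-01 5.000e-04 1.420e-01]
0.1414 [-2.16 -1.48  1.12  0.07] [5.052e-01 5.000e-04 1.414e-01]
0.1408 [-2.7  -1.48  0.64  0.08] [5.052e-01 5.000e-04 1.408e-01]
33.8833
```

View pics/w8z.png

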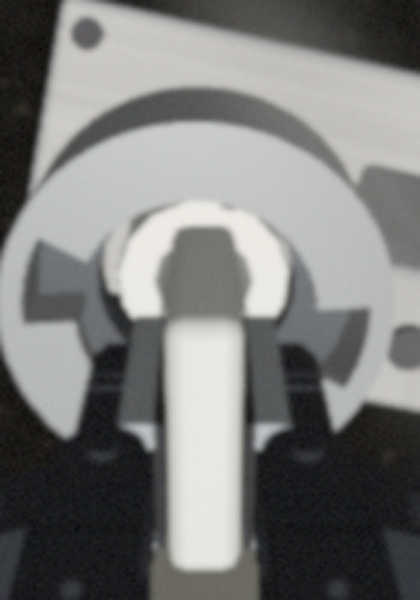

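Run:
```python
from h import *
b=np.array([0.1,0,-1.15,0.0])
for x,y,a in [(.5050,.0004,121.0),(.5047,.0002,121.4)]:
    r.move_linear(np.array([x,y,.1406]),rot=quat(np.radians(a)),vel=.05);print((F(12)-b).round(2),r.current_tool_pos().round(4))
print(r.current_t())
```

```text
[-1.18 -0.77  0.24 -0.  ] [5.051e-01 4.000e-04 1.406e-01]
[-0.05  0.04  0.09  0.01] [5.048e-01 2.000e-04 1.406e-01]
34.6333
```

Forces are near zero now, so I can release and check.

Run:
```python
from h import *
r.set_gripper(.2,squeeze=20); print(r.current_contact_force())
r.set_gripper(.5); 
p=r.current_tool_pos()
r.move_linear(np.r_[p[:2],.21],vel=.08)
print(r.current_t(),F(5))
# view position: same offset as before for stand
a=np.radians(121.4);x=np.array([np.cos(a),np.sin(a)])
r.move_linear(np.r_[np.array([.5047,.0002])-.04*x,.26],vel=.15)
r.sleep(.2);im=grab('wrist','w9');crop(im,230,60,410,220,4.4,'w9z')
s=grab('side','s9');crop(s,280,80,360,200,5,'s9z');t=grab('top','t9');crop(t,180,120,270,220,6,'t9z')
print(r.current_t())
```

```text
[-0.41585102 -1.07279348  0.475982  ]
36.25 [0.05250779 0.15022845 0.0774881  0.0162297 ]
37.2167
```

View pics/w9z.png

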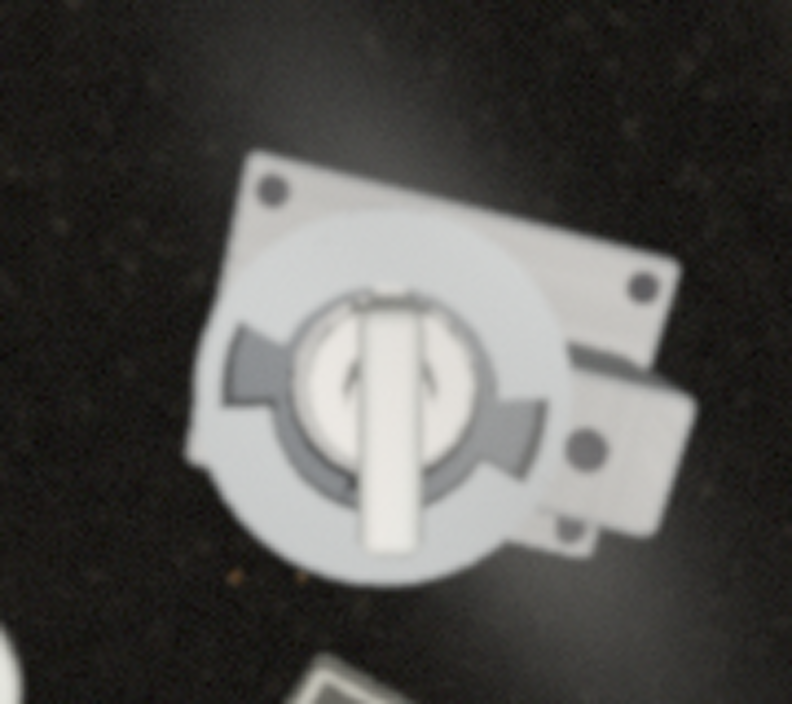

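View pics/s9z.png

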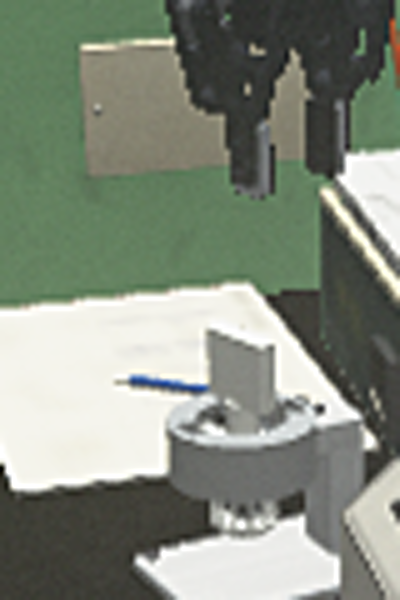

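View pics/t9.png

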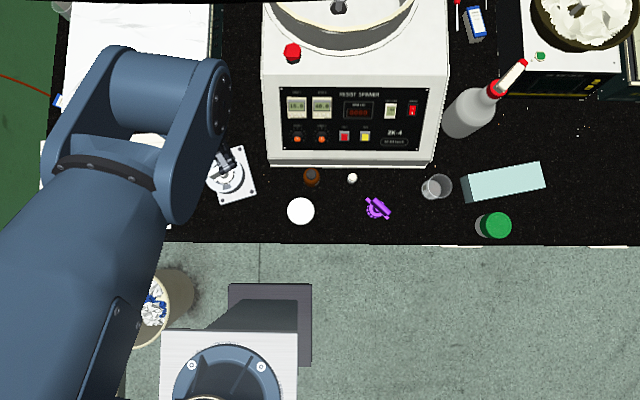

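Run:
```python
from h import *
import pickle
im=pickle.load(open('w9.pkl','rb'))
uv=[(u,v) for v in range(120,195) for u in range(305,335)]
P=depthpt(im,uv);T=P[(P[:,2]>.142)&(P[:,2]<.158)]
ctr=T.mean(0);print(len(T),np.median(T,0).round(4),cv2.minAreaRect(T[:,:2].astype(np.float32)))
A=np.c_[T[:,:2]-ctr[:2],np.ones(len(T))];print('tilt plane',np.linalg.lstsq(A,T[:,2],rcond=None)[0].round(4))
X=[(230+390/4.4-.4,60+312/4.4-.4),(230+390/4.4-.4,60+553/4.4-.4)]
E=onplane(im,X,.150);d=E[1]-E[0];print(E.mean(0),np.linalg.norm(d),np.degrees(np.arctan2(d[1],d[0])))
cm=[(230+u/4.4-.4,60+v/4.4-.4) for u,v in[(247,362),(524,437)]];print(onplane(im,cm,.101).mean(0))
t=pickle.load(open('t9.pkl','rb'));t0=pickle.load(open('top0.pkl','rb'))
df=np.abs(t['pixels'].astype(int)-t0['pixels']).max(2)[150:235,270:640]>40;v,u=np.nonzero(df);print(df.sum(),(u.min()+270,u.max()+270,v.min()+150,v.max()+150))
```

```text
842 [0.504  0.0035 0.1496] ((0.5047455430030823, 0.002497546374797821), (0.011610408313572407, 0.04611922428011894), 31.153793334960938)
tilt plane [ 0.0068 -0.0058  0.1495]
[0.5045881  0.00289598 0.15      ] 0.04409429870746323 -58.49343848513842
[0.50447649 0.001811   0.101     ]
313 (np.int64(323), np.int64(341), np.int64(208), np.int64(234))
```

Run:
```python
from h import *
print(r.current_t(),r.current_contact_force()); r.hand_in()
```

```text
37.2167 [ 0.19188515 -0.58178703  0.01982962]
the job is handed in; nothing more can be done
```

I handed in the job at 37.2 s: the basket hangs locked in the collar, released, and the robot touches nothing.

**What I did**
- I gripped the basket by its bar and lowered it through the entry gaps. The lugs touched the seat at about 3 N.
- I then turned it clockwise under about 4 N. At 76° the push fell from about 4 N to 0.
- After that I lowered it about 3 mm into the notches, eased off the sideways force and let go.

**Final checks**
- **Height:** the bar top measured 149.6 mm by depth, against 150 mm expected for home.
- **Turn and centring:** the basket is 76° from the gaps and about 1 mm off the collar's axis, with a top-surface tilt under 0.01 rad.
- **Bystanders:** in the top view around them, the only change from the start is the spot where the basket stood.

**What disagreed or could not be checked**
- **Wrist camera:** it was off sideways by about 1.3 mm, and I corrected for that.
- **Side forces:** from about 68° the tool felt 1–1.7 N sideways, and about 3 N during the final lowering. I removed this before letting go.
- **Contact force:** the force between basket and stand can't be read directly. The averaged push on the tool never passed about 4.5 N, against the 12 N limit.

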